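# Raise the roll-top of the wide resin box

### The job

Two slatted roll-top boxes stand on the laminating bench. Raise the shutter of the wider one by its handle, all the way up until it stays open by itself, and let go. Leave the narrower box shut.

Things in the scene. Friction and masses are not known exactly. Their poses are not given: they have to be found in the camera images.
- wide_box: Wider roll-top box, fixed: plywood, 250 mm wide (y), 280 deep (x), 190 high, D-shaped sides (radius 141) with round tracks. Origin: centre of its underside, on the bench; z up; its front faces its own -x, roughly to the robot. Track axis: along y, 50 mm above the origin; slats at radius 131 about it. The upper front quarter is the shutter; behind the top it runs under a fixed rear shell.
- wide_handle (a point): Centre of the wide shutter's steel handle: a round-ended bar along the box's y, 44 mm long, 16 thick, at mid-width on the lowest slat, on two stems, its centre at radius 165 mm from the track axis (26 mm free behind it). Shut: 90 mm above the bench, 14 degrees above the axis' level. Raised: over the axis, 215 mm up. Gripped by its two ends from above it can pivot. Frame turns with the shutter.
- wide_shutter (a joint): How far the wide shutter is raised: rad about the track axis, 0 shut (as at the start), 1.31 fully raised (stop); grows as the handle goes up and back, away from the robot. It weighs about 0.35 kg and runs with slight friction: let go below about 0.4 it runs shut again, beyond about 0.8 its own weight carries it to the open stop.
- narrow_shutter (a joint): The same angle for the shutter of the narrower roll-top box (150 mm wide, otherwise of the same shape, size and handle), which stands beside the wide one, left or right, at least 40 mm away. 0 is shut; it is to stay shut.

How it is judged:
At the end, for the whole second after the job is handed in: The wide box's shutter stands open within 0.18 rad (10 degrees) of its open stop, at rest and let go; the narrow box's shutter is shut (under 0.15 rad) (value of joint wide_shutter above 1.13 rad and velocity of joint wide_shutter between -0.1 and 0.1 rad/s and value of joint narrow_shutter below 0.15 rad); the robot touches nothing.
It fails at once if the narrow box's shutter is raised (value of joint narrow_shutter above 0.25 rad).
It also fails if it takes over 35 s, if anything falls off the work surface, if the arm or the gripper's body presses on something with over 40 N, if the wrist force passes 120 N, or if a joint passes its speed limit or range.

### The arm

A 6-joint arm with a two-finger parallel gripper is mounted at the origin on the work surface. World frame = base frame: x ahead of the robot, y to its left, z up, the work surface at z = 0. Lengths are in m, angles in rad, forces in N, time in s.
With the tool pointing down it reaches from about 0.3 to 0.875 m from the base axis. Payload 6.4 kg.
Tool frame: the origin (TCP) lies at the very end of the fingers, on their centre line; the grasp point (between the pads) lies 19 mm behind it; z points along the fingers, y is the line along which they close (so a half turn about z gives the same grasp; the last joint's range is limited). The gripper opens to 85 mm and grips with 20 to 120 N. Pads are 22 mm wide; open, the fingers measure 114 mm over their backs; the gripper's body (76 mm by 85 mm) begins 54 mm behind the grasp point. The pads swing forward as they close: fully open they stand 13 mm farther back than shut.
Start: joints at [0.96, 0.181, 1.607, -0, 1.354, -0.206], TCP at [0.226, 0.529, 0.199] pointing down, gripper open.
Joint ranges: [-2.99, 2.99], [-0.89, 2.07], [0.3, 2.58], [-1.14, 4.28], [0, 2.63], [-3.12, 3.12]. Speed limits (rad/s): [2.57, 2.57, 3.01, 3.14, 3.14, 3.14].

### API

Orientations are given as a unit quaternion [w, x, y, z].
In Python, from bench import ctrl gives the robot as it stands.
- The arm moves only by the shell command python3 jog.py FILE, which reads ROWS from the file FILE. ROWS is 1 to 10 rows, parted by a bar, with the numbers parted by commas; each row has 7 numbers: dx, dy, dz in mm, then a rotation vector rx, ry, rz in units of 0.1 rad, then the opening from 0.0 (shut) to 1.0 (fully open); each row is the pose to reach, as a shift and turn from the pose commanded when the command began, along the tool's axes at that moment; what a row does not reach only later rows make up. A row lasts 1/8 s, in which the tool goes at most 0.0625 m and 0.188 rad, less where a joint would pass 70% of its speed; a pose out of reach is approached as far as the arm can. The fingers move at their own pace and stop on an object; the grip force is fixed at half the most. Time passes only in rows, so rows that do not move let the fingers close. It prints the time, the measured TCP pose, the force, the opening and the grip force at its end. Input that does not fit is refused with a message, and nothing moves.
- ctrl.get_obs(): the state, without advancing time (a new reading comes with each control period).
- ctrl.camera(name): name is "side" or "top"; returns the picture (400x640x3 uint8, blue, green, red); there is no depth.
- ctrl.camera_params(name): a dict with "fovy" (degrees; the focal length in pixels is half the picture's height over the tangent of half this angle, whatever the lens; pixels are square), "cx", "cy" (the principal point, pixels), "view" (4x4, takes a point from world to camera coordinates). Camera axes: x right, y up, looking along -z (the intrinsics and any distortion apply to the point x, -y, -z); pixel columns grow to the right and rows downward; lengths in m; the calibration is good to about 2 mm. A picture is of the moment at which its call begins. camera_params takes no time and is no camera call.
- ctrl.hand_in(): hands the job in; it is judged then, once.
The state is a dict: "time_s": time; "q": joint angles; "dq": joint speeds; "joint_efforts": joint torques, N m; "eef_pos": TCP position; "eef_rot": TCP orientation; "wrist_force": force on the tool from outside, world axes, zero at the start; "torque": the same for the moment, N m; "opening": opening from 0.0 (shut) to 1.0 (fully open); "grasp_force": force on a finger pad.
Only numpy, scipy, OpenCV 4.12 (cv2) and the standard library are available. Lean on these libraries where they do the work, as an engineer would, in place of code of your own. Each camera call takes 0.05 s, during which the arm holds its last target. There are 200 camera calls.

## Working session

There is one attempt and no reset: what is moved stays moved. The work goes in short steps, Python scripts to look and compute and a shell command to move; the robot and the scene stay as the last step left them, time stands still between calls to the robot, and variables do not carry over. Pictures are saved under pics/ and viewed, at most 10 in all, crops included, and the job is handed in when it is done.

```bash
ls; mkdir -p pics; python3 - <<'E'
from bench import ctrl
import cv2
for n in("side","top"):
    cv2.imwrite(f"pics/{n}0.png",ctrl.camera(n)); print(n,ctrl.camera_params(n))
o=ctrl.get_obs();print(o["time_s"],o["eef_pos"],o["eef_rot"])
E
```

```text
bench.py
jog.py
pics
side {'fovy': 54.087422172274344, 'cx': 320.55376785606927, 'cy': 200.6627627167288, 'view': array([[ 0.98725242, -0.15897594, -0.00770083, -0.54184096],
       [ 0.15329236,  0.93670973,  0.31476392, -0.10750526],
       [-0.04282645, -0.31193192,  0.94913875, -0.942798  ],
       [ 0.        ,  0.        ,  0.        ,  1.        ]])}
top {'fovy': 54.6822475881295, 'cx': 317.404735688236, 'cy': 206.0340708244603, 'view': array([[-0.0226259 , -0.99969967, -0.00941429, -0.01627533],
       [ 0.99441604, -0.02347521,  0.1028866 , -0.56687757],
       [-0.1030767 , -0.00703382,  0.99464854, -0.87507115],
       [ 0.        ,  0.        ,  0.        ,  1.        ]])}
0.1 [0.2261167  0.5280668  0.19835371] [-3.17140243e-04  2.01008428e-01  9.79589177e-01 -7.45194801e-04]
```

View pics/side0.png

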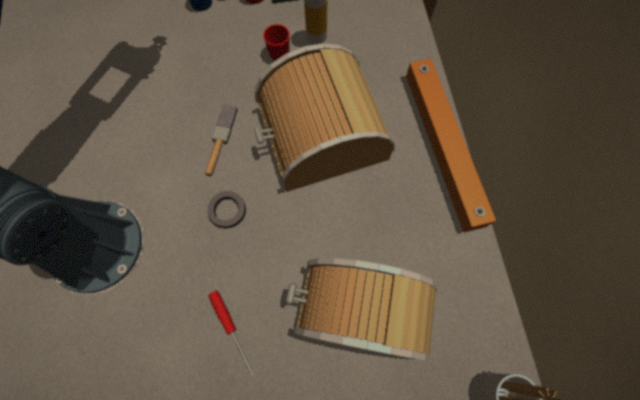

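View pics/top0.png

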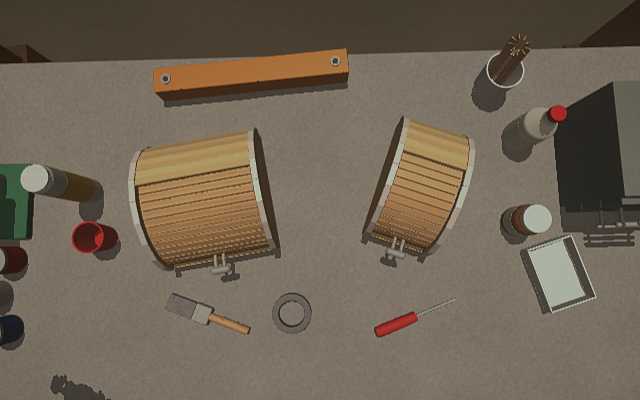

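```bash
python3 - <<'E'
import cv2,numpy as np
f=lambda n,x,y,w,h,s:cv2.resize(cv2.imread(f"pics/{n}0.png")[y:y+h,x:x+w],None,fx=s,fy=s,interpolation=cv2.INTER_CUBIC)
cv2.imwrite("pics/c1.png",f("top",115,115,175,175,3.4))
cv2.imwrite("pics/c2.png",np.hstack([f("top",190,240,66,50,6),f("side",240,110,66,50,6)]))
cv2.imwrite("pics/c3.png",f("side",240,35,170,160,3.7))
E
```

```text
(no output)
```

View pics/c1.png

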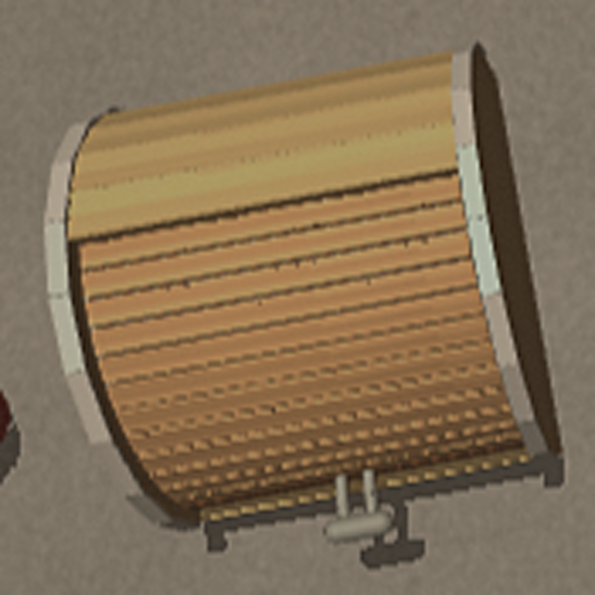

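View pics/c2.png

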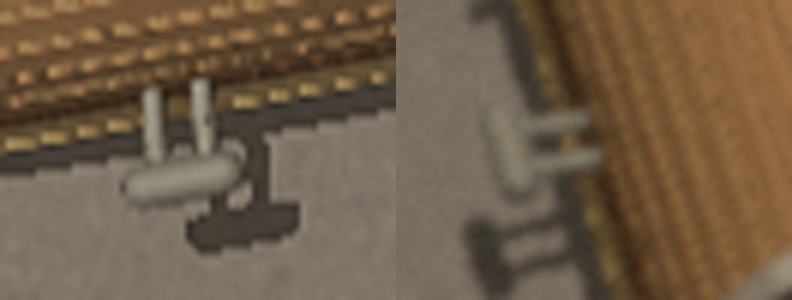

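View pics/c3.png

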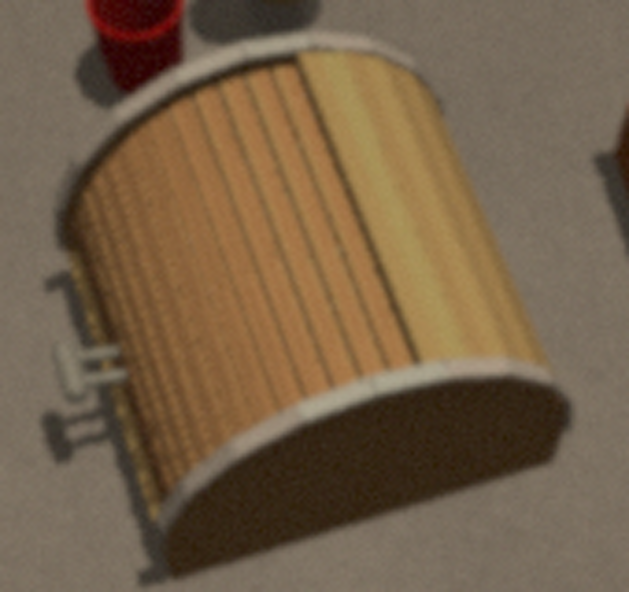

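```bash
cat > h.py <<'E'
import numpy as np
from bench import ctrl
from scipy.optimize import least_squares
from scipy.spatial.transform import Rotation as R
P={n:ctrl.camera_params(n) for n in("side","top")}
def proj(n,X,k=0):
    p=P[n];c=p["view"][:3,:3]@X+p["view"][:3,3];f=200/np.tan(np.radians(p["fovy"]/2))
    u=np.array([c[0],-c[1]])/-c[2];u=u*(1+k*(u@u))
    return u*f+[p["cx"],p["cy"]]
E
python3 - <<'E'
from h import *
h=.165*np.cos(np.radians(14))
pts=[("top",(-h,.018,.09),(210.7,271.3)),("top",(-h,-.018,.09),(230.3,267.5)),
("side",(-h,.018,.09),(256.5,130)),("side",(-h,-.018,.09),(260,142)),
("side",(-.14,-.125,0),(288.6,190.9)),("side",(.14,-.125,0),(389.5,159.3)),("top",(-.14,-.125,0),(279.1,248.8))]
def res(v,full=1):
    Rz=R.from_euler("z",v[2]).as_matrix()
    return np.concatenate([proj(n,Rz@np.array(a)+[v[0],v[1],0],v[{"top":3,"side":4}[n]])-b for n,a,b in pts])
for fix in (1,0):
    g=(lambda v:res(np.r_[v,0,0])) if fix else res
    s=least_squares(g,[.7,.2,0]+([] if fix else [0,0]),loss="soft_l1");print(s.x.round(4));print(g(s.x).reshape(-1,2).round(1))
    v=s.x;print("handle",v[:2]-h*np.array([np.cos(v[2]),np.sin(v[2])]))
for k in(0,-.1,-.2):
    t=least_squares(lambda X:np.r_[proj("top",X,k)-(220.5,269.6),proj("side",X,k)-(257.8,135.4)],[.5,.2,.1]);print(k,t.x,t.fun)
E
```

```text
[0.5865 0.2078 0.1688]
[[ 1.8 -0.6]
 [-1.3  0. ]
 [-0.2 -1.3]
 [ 0.4 -0.4]
 [-3.2  1.1]
 [-0.2 -0.6]
 [ 1.5 -0.3]]
handle [0.42868091 0.1808555 ]
[ 0.5869  0.2079  0.1699  0.1045 -0.1126]
[[ 0.7 -0.1]
 [-2.   0.3]
 [ 0.4 -0.8]
 [ 0.9 -0.1]
 [-2.9  1.1]
 [-0.3 -0.5]
 [ 1.4 -0.4]]
handle [0.4291053  0.18083512]
0 [0.42730531 0.18227476 0.08652796] [ 0.01886832  0.10480448  0.11293054 -0.03456766]
-0.1 [0.42608318 0.18506216 0.08335892] [ 0.00493564  0.02851564  0.0306113  -0.00921417]
-0.2 [0.4247841  0.1880482  0.07991523] [-0.00889894 -0.05375972 -0.05747129  0.01699074]
```

The wide box is on the left: its handle centre is at about (220.5, 269.6) px in the top view and (257.8, 135.4) px in the side view. The two views triangulate to (0.428, 0.182, 0.087), against an expected height of 0.090, with the box yawed 0.169 rad. The narrow box is on the right.

```bash
cat >> h.py <<'E'
YAW=.169; AX=np.array([.5862,.2085,.05])
def rel(grasp):  # TCP goal for vertical tool, fingers along box y
    o=ctrl.get_obs(); q=np.array(o["eef_rot"]); T=R.from_quat(q[[1,2,3,0]])
    best=None
    for s in(0,np.pi):
        z=YAW+s; G=R.from_matrix(np.array([[np.cos(z),np.sin(z),0],[np.sin(z),-np.cos(z),0],[0,0,-1]]))
        r=(T.inv()*G).as_rotvec()
        if best is None or np.linalg.norm(r)<np.linalg.norm(best): best=r
    d=T.inv().apply(np.asarray(grasp)-[0,0,.019]-np.array(o["eef_pos"]))
    return d.round(4),best.round(3)
def handle(a,r=.165):
    t=np.radians(14)+a
    return AX+r*np.array([-np.cos(t)*np.cos(YAW),-np.cos(t)*np.sin(YAW),np.sin(t)])
E
python3 -c "
from h import *
print(handle(0),rel(handle(0)+[0,0,.09]),rel(handle(0)))"
```

```text
[0.42838206 0.18157191 0.08991711] (array([-0.3224, -0.2388,  0.0377]), array([-0.001, -0.001, -0.574])) (array([-0.3224, -0.2386,  0.1277]), array([-0.001, -0.001, -0.574]))
```

The manual's scale: shifts go in mm and turns go in units of 0.1 rad. Converting my numbers, -0.322 m is -322, -0.276 m is -276, -0.574 rad is -5.74.

```bash
echo '-46,-34,0,0,0,-0.8,1 | -92,-68,0,0,0,-1.6,1 | -138,-102,0,0,0,-2.4,1 | -184,-136,0,0,0,-3.3,1 | -230,-170,10,0,0,-4.1,1 | -276,-204,20,0,0,-5,1 | -322,-239,38,0,0,-5.74,1 | -322,-239,38,0,0,-5.74,1 | -322,-239,38,0,0,-5.74,1' > next.json && python3 jog.py next.json
python3 - <<'E'
from h import *;import cv2
print(rel(handle(0)))
f=lambda n,x,y,w,h,s:cv2.resize(ctrl.camera(n)[y:y+h,x:x+w],None,fx=s,fy=s)
cv2.imwrite("pics/a1.png",np.hstack([f("top",140,180,160,120,2.5),f("side",190,70,160,120,2.5)]))
E
```

```text
time_s: 1.23
eef_pos: [0.4279, 0.1821, 0.161]
eef_rot: [-0.0, -0.084, 0.996, 0.0]
wrist_force: [-1.0, 0.7, -0.8]
opening: 0.998
grasp_force: 0.0
(array([-0.0004, -0.0007,  0.0901]), array([ 0.   , -0.001, -0.002]))
```

View pics/a1.png

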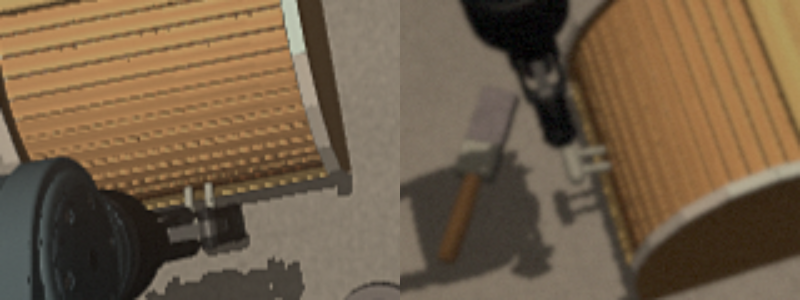

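The gripper sits above the handle, with the fingers either side of the stems (top view, about (210, 262) px full-frame). Next I lower it and close.

```bash
echo '0,0,30,0,0,0,1 | 0,0,60,0,0,0,1 | 0,0,80,0,0,0,1 | 0,0,92,0,0,0,1 | 0,0,92,0,0,0,1' > next.json && python3 jog.py next.json
```

```text
time_s: 1.95
eef_pos: [0.4275, 0.1828, 0.0689]
eef_rot: [-0.001, -0.085, 0.996, -0.0]
wrist_force: [-0.2, -1.0, -0.0]
opening: 0.997
grasp_force: 0.0
```

```bash
echo '0,0,0,0,0,0,0.6 | 0,0,0,0,0,0,0.3 | 0,0,0,0,0,0,0 | 0,0,0,0,0,0,0 | 0,0,0,0,0,0,0 | 0,0,0,0,0,0,0' > next.json && python3 jog.py next.json
python3 - <<'E'
from h import *;import cv2
for a in(0,.2,.4,.6,.8,1,1.2,1.31,1.34):print(a,rel(handle(a)))
f=lambda n,x,y,w,h,s:cv2.resize(ctrl.camera(n)[y:y+h,x:x+w],None,fx=s,fy=s)
cv2.imwrite("pics/a2.png",np.hstack([f("top",160,200,120,100,3.3),f("side",210,80,120,100,3.3)]))
E
```

```text
time_s: 2.7
eef_pos: [0.4283, 0.182, 0.0692]
eef_rot: [-0.0, -0.084, 0.996, -0.0]
wrist_force: [-0.7, 0.0, 0.1]
opening: 0.005
grasp_force: 0.0
0 (array([ 0.    , -0.0004, -0.0017]), array([-0., -0.,  0.]))
0.2 (array([-0.0111, -0.0004, -0.0327]), array([-0., -0.,  0.]))
0.4 (array([-0.0282, -0.0004, -0.0609]), array([-0., -0.,  0.]))
0.6 (array([-0.0505, -0.0004, -0.0852]), array([-0., -0.,  0.]))
0.8 (array([-0.0772, -0.0004, -0.1045]), array([-0., -0.,  0.]))
1 (array([-0.1072, -0.0004, -0.1181]), array([-0., -0.,  0.]))
1.2 (array([-0.1393, -0.0005, -0.1255]), array([-0., -0.,  0.]))
1.31 (array([-0.1574, -0.0005, -0.1268]), array([-0., -0.,  0.]))
1.34 (array([-0.1623, -0.0005, -0.1268]), array([-0., -0.,  0.]))
```

View pics/a2.png

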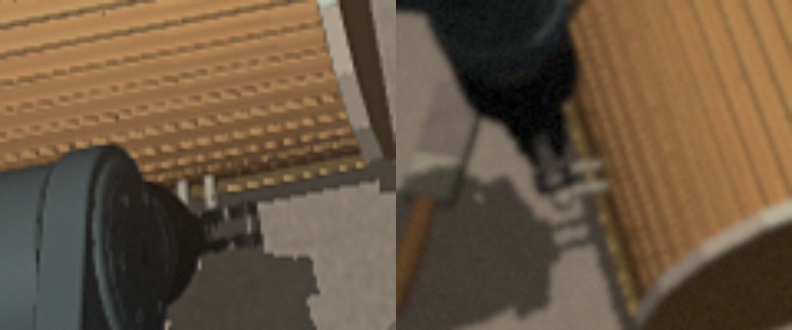

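The fingers shut completely, so they missed the bar. I'll compare the tool's projected position with where it appears in the pictures.

```bash
python3 - <<'E'
from h import *;import cv2
o=ctrl.get_obs();X=np.array(o["eef_pos"]);ims=[]
for n in("top","side"):
    im=ctrl.camera(n); p=[proj(n,X+[0,0,d]) for d in(0,.019,.073)];hp=proj(n,handle(0));print(n,np.round(p,1),hp.round(1))
    x,y=(170,210) if n=="top" else (210,90)
    c=cv2.resize(im[y:y+90,x:x+90],None,fx=4.4,fy=4.4)
    for q,col in zip(p+[hp],[(0,0,255),(0,255,0),(255,0,0),(0,255,255)]): cv2.circle(c,tuple(int(v) for v in (q-[x,y]+.5)*4.4),4,col,1)
    ims.append(c)
cv2.imwrite("pics/a3.png",np.hstack(ims))
E
```

```text
top [[222.7 268.8]
 [220.4 269.3]
 [213.5 270.9]] [220.4 269.3]
side [[259.5 138.8]
 [258.2 135.1]
 [254.4 123.7]] [258.2 134.9]
```

View pics/a3.png

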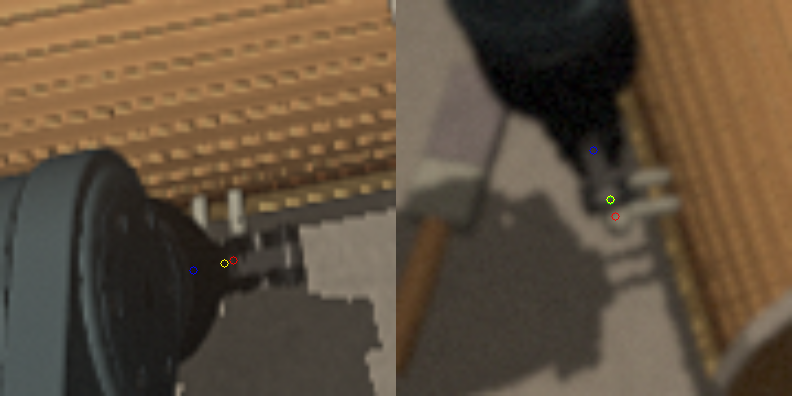

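```bash
python3 - <<'E'
from h import *;import cv2
print({k:np.round(v,3) for k,v in ctrl.get_obs().items()})
f=lambda n,x,y,w,h,s:cv2.convertScaleAbs(cv2.resize(ctrl.camera(n)[y:y+h,x:x+w],None,fx=s,fy=s,interpolation=cv2.INTER_CUBIC),alpha=2.2)
cv2.imwrite("pics/a4.png",np.hstack([f("top",200,240,50,60,8),f("side",235,100,50,60,8)]))
E
```

```text
{'time_s': np.float64(2.9), 'q': array([ 0.146,  0.104,  1.985, -0.   ,  1.053, -1.594]), 'dq': array([-0.   , -0.   ,  0.001,  0.002, -0.   ,  0.   ]), 'joint_efforts': array([-4.0000e-03, -3.4798e+01, -2.9401e+01, -1.0000e-03,  1.0000e-03,
        0.0000e+00]), 'eef_pos': array([0.428, 0.182, 0.069]), 'eef_rot': array([-0.   , -0.084,  0.996, -0.   ]), 'wrist_force': array([ 0.514,  0.306, -0.462]), 'torque': array([-0.016, -0.015, -0.025]), 'grasp_force': np.float64(0.0), 'opening': np.float64(-0.001)}
```

View pics/a4.png

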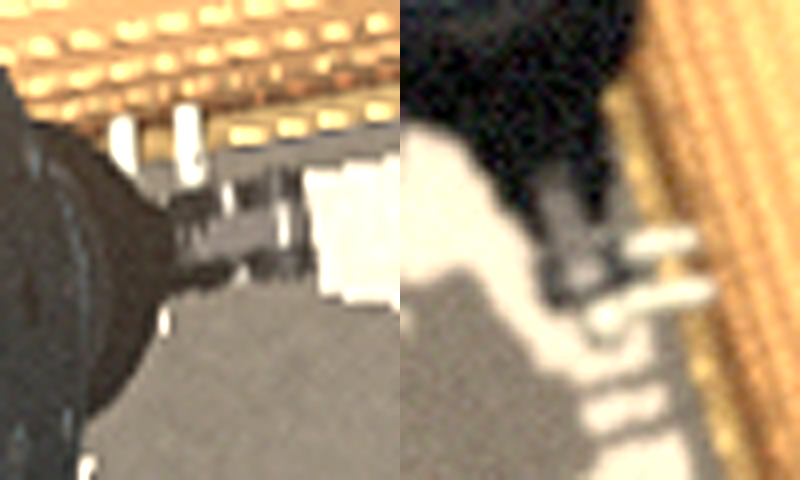

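The pictures are ambiguous: the bar's near end is still visible at about (260, 141) px in the side view. I'll probe by lifting the closed fingers and checking the force and the pixel change on the shutter.

```bash
echo '-3,0,-12,0,0,0,0 | -11,0,-31,0,0,0,0 | -11,0,-31,0,0,0,0' > next.json && python3 jog.py next.json
python3 - <<'E'
from h import *;import cv2
print({k:np.round(v,3) for k,v in ctrl.get_obs().items() if k in("wrist_force","opening","grasp_force","torque")})
a=ctrl.camera("side");t=ctrl.camera("top")
f=lambda m,x,y,w,h,s:cv2.convertScaleAbs(cv2.resize(m[y:y+h,x:x+w],None,fx=s,fy=s,interpolation=cv2.INTER_CUBIC),alpha=2.2)
cv2.imwrite("pics/a5.png",np.vstack([np.hstack([f(t,200,230,70,50,5.7),f(a,225,95,70,50,5.7)]),np.hstack([f(cv2.imread("pics/top0.png"),200,230,70,50,5.7),f(cv2.imread("pics/side0.png"),225,95,70,50,5.7)])]))
E
```

```text
time_s: 3.38
eef_pos: [0.4414, 0.1842, 0.1023]
eef_rot: [0.002, -0.084, 0.996, 0.0]
wrist_force: [0.0, -0.1, -0.2]
opening: 0.0
grasp_force: 0.0
{'wrist_force': array([ 0.035, -0.1  , -0.177]), 'torque': array([-0.009,  0.009,  0.006]), 'grasp_force': np.float64(0.0), 'opening': np.float64(0.0)}
```

View pics/a5.png

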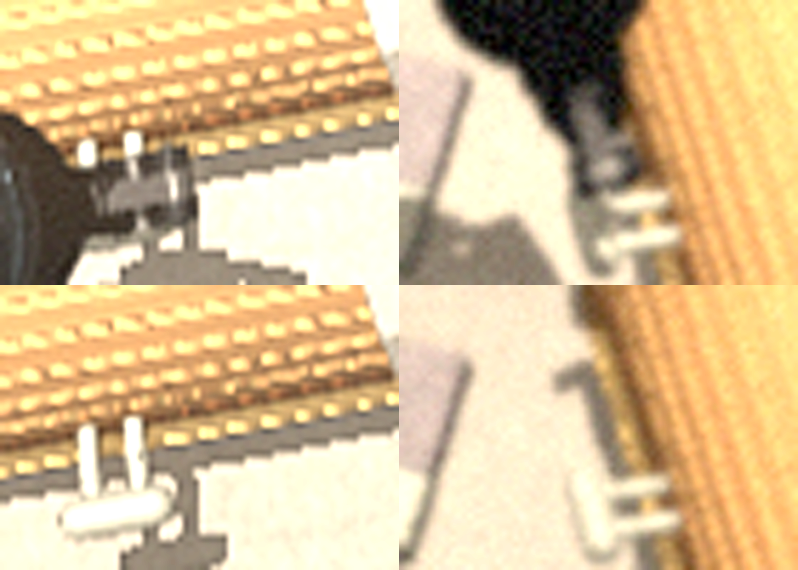

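```bash
python3 - <<'E'
from h import *
X=np.array([.4414,.1842,.1023]);ey=np.array([-np.sin(YAW),np.cos(YAW),0])
for lab,o in(("tip",0*X),("tip-y15",-.0145*ey),("knuckle35,z40",-.035*ey+[0,0,.04]),("body",np.array([0,0,.073])),("tip+13",np.array([0,0,.013]))):
    a=proj("top",X+o);b=proj("side",X+o);print(lab,a.round(1),b.round(1),"crop",((a-[200,230])*5.7).round(),((b-[225,95])*5.7+[399,0]).round())
for t,s in(((234.7,263),(261,129)),((226,263),(261,129))):
    r=least_squares(lambda P_:np.r_[proj("top",P_)-t,proj("side",P_)-s],[.5,.2,.1]);print(r.x.round(4),r.fun.round(1))
E
```

```text
tip [217.7 263.5] [262.7 130.6] crop [101. 191.] [614. 203.]
tip-y15 [224.4 262.1] [264.4 135.8] crop [139. 183.] [624. 233.]
knuckle35,z40 [229.5 261. ] [264.4 135.2] crop [168. 177.] [624. 229.]
body [207.7 265.1] [257.8 114.3] crop [ 44. 200.] [586. 110.]
tip+13 [216.1 263.7] [261.9 127.9] crop [ 92. 192.] [609. 187.]
[0.447  0.1223 0.219 ] [-0.1 -0.6 -0.6  0.2]
[0.4444 0.1496 0.1717] [ 0.   0.1  0.1 -0. ]
```

In the tool's units: 0.08 m is 80, -0.04 m is -40.

```bash
echo '20,0,-30,0,0,0,0 | 80,0,-40,0,0,0,0 | 80,0,-40,0,0,0,0 | 80,0,-40,0,0,0,0' > next.json && python3 jog.py next.json
cat >> h.py <<'E'
import cv2
def asc(n,X,w=36,h=24,thr=60):
    im=ctrl.camera(n).max(2);c=proj(n,X).round().astype(int)
    print(n,"centre",proj(n,X).round(1))
    for r in range(c[1]-h,c[1]+h+1):
        if 0<=r<400: print(r,"".join("+" if (r==c[1] and k==c[0]) else "#" if im[r,k]<40 else "o" if im[r,k]<thr else "." for k in range(c[0]-w,c[0]+w+1)))
E
python3 - <<'E'
from h import *
X=np.array(ctrl.get_obs()["eef_pos"]);print(X)
for n in("top","side"):asc(n,X)
E
```

```text
time_s: 3.98
eef_pos: [0.3605, 0.1705, 0.1401]
eef_rot: [0.0, -0.085, 0.996, -0.0]
wrist_force: [0.8, 1.0, -0.6]
opening: 0.0
grasp_force: 0.0
[0.3604632  0.17046295 0.14013186]
top centre [219.4 305. ]
281 ........................................o................................
282 .........................................................................
283 .........................................................................
284 .........................................................................
285 .........................................................................
286 .........................................................................
287 .........................................................................
288 .........................................................................
289 .........................................................................
290 .........................................................................
291 .........................................................................
292 ...................................
[... 6072 characters left out ...]
49 o........................................................................
150 .........................................................................
151 .........................................................................
152 ...o.....................................................................
153 .........................................................................
154 .........................................................................
155 ...................................................................o.....
156 .o...........o...........................................................
157 .....o..........o........................................................
```

```bash
python3 - <<'E'
from h import *
for t,s in(((231,310.5),(217.5,129)),((235,310.5),(217.5,130)),((227,310.5),(217.5,127))):
    r=least_squares(lambda P_:np.r_[proj("top",P_)-t,proj("side",P_)-s],[.4,.2,.1]);print(r.x.round(4),r.fun.round(1))
for p in P.values(): V=p["view"];print(-V[:3,:3].T@V[:3,3],np.linalg.det(V[:3,:3]))
E
cat > snap.py <<'E'
import sys;from h import *
for n in("top","side"):cv2.imwrite(f"pics/{sys.argv[1]}_{n}.png",ctrl.camera(n))
np.save(f"pics/{sys.argv[1]}.npy",ctrl.get_obs()["eef_pos"])
E
python3 snap.py m0; echo '0,-30,0,0,0,0,0 | 0,-80,0,0,0,0,0 | 0,-80,0,0,0,0,0 | 0,-80,0,0,0,0,0' > next.json && python3 jog.py next.json; python3 snap.py m1
echo '0,0,-30,0,0,0,0 | 0,0,-60,0,0,0,0 | 0,0,-60,0,0,0,0 | 0,0,-60,0,0,0,0' > next.json && python3 jog.py next.json; python3 snap.py m2
python3 - <<'E'
from h import *
box={"top":(222,300,16,20),"side":(208,112,18,20)}
E=[np.load(f"pics/m{i}.npy") for i in range(3)]
for n,(x,y,w,h) in box.items():
    I=[cv2.imread(f"pics/m{i}_{n}.png") for i in range(3)]
    T=I[0][y:y+h,x:x+w]
    for i in(1,2):
        m=cv2.matchTemplate(I[i],T,cv2.TM_CCOEFF_NORMED);_,v,_,l=cv2.minMaxLoc(m)
        print(n,i,"obs",np.array(l)-(x,y),round(v,2),"pred tip",(proj(n,E[i])-proj(n,E[0])).round(1),"pred z+.1",(proj(n,E[i]+[0,0,.1])-proj(n,E[0]+[0,0,.1])).round(1))
E
```

```text
time_s: 4.68
eef_pos: [0.3739, 0.0917, 0.1399]
eef_rot: [-0.0, -0.084, 0.996, 0.0]
wrist_force: [-0.3, -0.8, -0.2]
opening: -0.003
grasp_force: 0.0
time_s: 5.28
eef_pos: [0.3732, 0.0923, 0.1994]
eef_rot: [-0.0, -0.085, 0.996, 0.0]
wrist_force: [-0.4, 0.3, 0.0]
opening: -0.002
grasp_force: 0.0
top 1 obs [46 -9] 0.88 pred tip [38.9 -7.3] pred z+.1 [44.6 -8.4]
top 2 obs [42 -4] 0.84 pred tip [33.9 -2.7] pred z+.1 [38.  -2.3]
side 1 obs [10 36] 0.95 pred tip [ 8.8 30.7] pred z+.1 [ 9.5 33.8]
side 2 obs [ 2 22] 0.88 pred tip [ 2.1 19.2] pred z+.1 [ 1.  19.1]
```

```bash
python3 - <<'E'
from h import *
E=[np.load(f"pics/m{i}.npy") for i in range(3)]
for n,(x0,x1,y0,y1) in {"side":(195,260,100,160),"top":(190,250,285,335)}.items():
    a,b=[cv2.GaussianBlur(cv2.imread(f"pics/m{i}_{n}.png"),(3,3),0).astype(int) for i in(0,2)]
    o=cv2.GaussianBlur(cv2.imread(f"pics/{n}0.png"),(3,3),0).astype(int)
    d=abs(a-o).max(2); c=proj(n,E[0]).round().astype(int);print(n,c)
    for r in range(y0,y1,1): print(r,"".join("+" if (r==c[1] and k==c[0]) else "#" if d[r,k]>50 else "o" if d[r,k]>22 else "." for k in range(x0,x1)))
E
```

```text
side [225 133]
100 ##########################o......................................
101 #########################o.......................................
102 #########################o.......................................
103 ##########################.......................................
104 ##########################o......................................
105 ##########################o......................................
106 ###########################o.....................................
107 o##########################o.....................................
108 .ooo#######################o.....................................
109 ....oo#####################o.....................................
110 .....o######################.....................................
111 ......o#####################o....................................
112 .......o####################o....................................
113 .......oo###################o....................................
114 ........oo##################o....................................
115 ..........o#################o..
[... 5678 characters left out ...]
#######oo########oooo###################ooooooo###
325 ##############################oooo##################ooooooo#
326 ################################ooooo##################ooooo
327 ###################################oooo###################o.
328 #####################################ooooo################o.
329 #########################################ooo##############o.
330 #############################################o############o.
331 ##############################################oo##########..
332 #################################################ooo#####o..
333 ##################################################oooooooo.o
334 #########################oo##########################ooooooo
```

```bash
python3 - <<'E'
from h import *
def onplane(n,uv,z):
    r=least_squares(lambda v:proj(n,np.r_[v,z])-uv,[.4,.1]);return r.x
print("origin in side",proj("side",np.zeros(3)),proj("side",np.array([.1,0,0])))
for uv in((121.5,211.5),(121.5,268.5),(142,240)):print("base",onplane("side",uv,.01))
s=onplane("top",(230.8,277.5),0);hd=handle(0);L=(s-hd[:2])/hd[2];print("light slope",L)
s2=onplane("side",(240+90/6,110+250/6),0);print((s2-hd[:2])/hd[2])
for t in([.3605,.1705,.1401],[.3655,.124,.241]):
    X=np.array(t);S=np.r_[X[:2]+L*X[2],0];print(t,"shadow",proj("top",S).round(),proj("side",S).round())
E
```

```text
origin in side [ 95.3899145  245.33693975] [137.2481871  238.79361488]
base [0.06716167 0.07210772]
base [ 0.067093   -0.06866399]
base [ 0.11565194 -0.0078278 ]
light slope [-0.27379572 -0.01561044]
[-0.24864231  0.02908817]
[0.3605, 0.1705, 0.1401] shadow [236. 313.] [223. 162.]
[0.3655, 0.124, 0.241] shadow [256. 322.] [216. 181.]
```

```bash
python3 - <<'E'
from h import *
for n,(x0,x1,y0,y1) in {"side":(180,250,126,192),"top":(205,290,298,345)}.items():
    a=cv2.GaussianBlur(cv2.imread(f"pics/m0_{n}.png"),(3,3),0).max(2).astype(float)
    o=cv2.GaussianBlur(cv2.imread(f"pics/{n}0.png"),(3,3),0).max(2).astype(float)
    q=a/o; print(n,x0)
    for r in range(y0,y1): print(r,"".join("#" if q[r,k]<.42 else "o" if q[r,k]<.8 else "." for k in range(x0,x1)))
E
```

```text
side 180
126 ..............................oo##oooooo#####oo.......................
127 ..............................oo##oooooo#####oo.......................
128 ...............................o##oooooo####oo........................
129 ...............................o####ooooooooo.........................
130 ...............................oo###ooooooo...........................
131 ...............................oooooooo...............................
132 ................................oooo..................................
133 ......................................................................
134 ......................................................................
135 ......................................................................
136 ......................................................................
137 ......................................................................
138 ......................................................................
139 ......................................................................
140 .....................................
[... 7396 characters left out ...]
ooooooooooooooooooooooooooooooooooooooooo.............................
338 ####oooooooooooooooooooooooooooooooooooooooooooooooooooo.............................
339 ###ooooooooooooooooooooooooooooooooooooooooooooooooooooo.............................
340 ###ooooooooooooooooooooooooooooooooooooooooooooooooooooo.............................
341 ooooooooooooooooooooooooooooooooooooooooooooooooooooooooo............................
342 .oooooooooooooooooooooooooooooooooooooooooooooooooooooooo............................
343 .oooooooooooooooooooooooooooooooooooooooooooooooooooooooo............................
344 .oooooooooooooooooooooooooooooooooooooooooooooooooooooooo............................
```

The base projects to the origin, so the cameras agree with the world frame. The gripper, however, appears about 0.1 m higher than its reported pose. I'll check by lowering it over empty bench and watching for contact.

The manual's scale: shifts go in mm and turns go in units of 0.1 rad. Converting my numbers, -0.05 m is -50, 0.05 m is 50.

```bash
echo '-50,0,0,0,0,0,0 | -50,0,50,0,0,0,0 | -50,0,100,0,0,0,0 | -50,0,130,0,0,0,0 | -50,0,150,0,0,0,0 | -50,0,165,0,0,0,0 | -50,0,165,0,0,0,0' > next.json && python3 jog.py next.json; python3 snap.py m3
python3 - <<'E'
from h import *
X=np.load("pics/m3.npy")
for n in("side","top"):
    a=cv2.GaussianBlur(cv2.imread(f"pics/m3_{n}.png"),(3,3),0).max(2).astype(float)
    o=cv2.GaussianBlur(cv2.imread(f"pics/{n}0.png"),(3,3),0).max(2).astype(float)
    q=a/o;c=proj(n,X).round().astype(int); print(n,c,[proj(n,X+[0,0,d]).round() for d in(.02,.05,.1)])
    for r in range(c[1]-28,c[1]+20): print(r,"".join("+" if (r,k)==(c[1],c[0]) else "#" if q[r,k]<.42 else "o" if q[r,k]<.8 else "*" if q[r,k]>1.25 else "." for k in range(c[0]-38,c[0]+36)))
E
```

```text
time_s: 6.25
eef_pos: [0.4217, 0.1001, 0.0339]
eef_rot: [-0.002, -0.085, 0.996, 0.0]
wrist_force: [0.1, 0.8, 1.3]
opening: -0.0
grasp_force: 0.0
side [263 175] [array([262., 172.]), array([260., 167.]), array([257., 158.])]
147 .......o#####################oo#############o.............................
148 .......oo####################o##############o.............................
149 ........o###################################o.............................
150 ........oo#################################oo.............................
151 .........o#################################o..............................
152 .........oo###############################o...............................
153 ..........o##############################o................................
154 ..........oo############################oo................................
155 ...........o############################o.................................
156 ...........oo###########################o.................................
157 ............oo##########################o.................................
158 ...
[... 6085 characters left out ...]
*.......oooooo.oo##oooooooooooooooo########ooooooooooooooooo........
281 **...........oooo....oo##oooooooooooooooo########ooooooooooooooooo........
282 .........o..ooooo....oo#ooooooooooooooooo########oooooooooooooooooo.......
283 ........o.....oo.....oooooooooooooooo##oo########oooooooooooooooooo.......
284 oo......o............oooooooooooooooo##oo########oooooooooooooooooo.......
285 ........o............oooooooooooooooo##oo########oooooooooooooooooo.......
286 ........o............oooooooooooooooo##oo########ooooooooooooooooooo......
287 .....................oooooooooooooooo##oo########oooooooooooooooooo.......
288 ooo....oo......oo....oooooooooooooooo##oo########oooooooooo...............
```

In the tool's units: 0.032 m is 32, 0.028 m is 28.

```bash
echo '0,0,15,0,0,0,0 | 0,0,28,0,0,0,0 | 0,0,32,0,0,0,0 | 0,0,32,0,0,0,0' > next.json && python3 jog.py next.json;echo '0,0,2,0,0,0,0 | 0,0,2,0,0,0,0' > next.json && python3 jog.py next.json;echo '0,0,2,0,0,0,0 | 0,0,2,0,0,0,0' > next.json && python3 jog.py next.json
```

```text
time_s: 6.85
eef_pos: [0.4226, 0.1, 0.0027]
eef_rot: [-0.001, -0.084, 0.996, 0.0]
wrist_force: [0.0, 1.2, -0.5]
opening: 0.004
grasp_force: 0.0
time_s: 7.1
eef_pos: [0.4232, 0.1, 0.0013]
eef_rot: [0.0, -0.085, 0.996, -0.0]
wrist_force: [-1.0, -0.5, 0.1]
opening: -0.0
grasp_force: 0.0
time_s: 7.35
eef_pos: [0.423, 0.1, -0.0009]
eef_rot: [-0.0, -0.085, 0.996, -0.0]
wrist_force: [0.1, 0.2, 0.3]
opening: -0.003
grasp_force: 0.0
```

In the tool's units: 0.003 m is 3.

```bash
echo '0,0,3,0,0,0,0 | 0,0,3,0,0,0,0' > next.json && python3 jog.py next.json | grep -E "eef_pos|wrist";echo '0,0,4,0,0,0,0 | 0,0,4,0,0,0,0' > next.json && python3 jog.py next.json| grep -E "eef_pos|wrist"
```

```text
eef_pos: [0.4228, 0.1, -0.0041]
wrist_force: [0.9, -1.1, -0.4]
eef_pos: [0.4227, 0.1, -0.0082]
wrist_force: [-0.0, -0.3, 0.3]
```

```bash
python3 - <<'E'
from h import *
for rep,t,s in(([.3605,.1705,.1401],(236,310.5),(217.5,131)),([.4217,.1001,.0339],(283,270),(258.5,181)),([.428,.182,.0692],(238.7,268.8),(257.5,138.5))):
    r=least_squares(lambda P_:np.r_[proj("top",P_)-t,proj("side",P_)-s],[.4,.2,.1]);print(r.x.round(4),(r.x-rep).round(4),r.fun.round(1))
E
```

```text
[0.3673 0.1126 0.2528] [ 0.0068 -0.0579  0.1127] [-0.1 -0.4 -0.4  0.1]
[0.4252 0.0411 0.1474] [ 0.0035 -0.059   0.1135] [ 0.2  1.1  1.1 -0.3]
[0.4341 0.1232 0.1803] [ 0.0061 -0.0588  0.1111] [-0.1 -0.4 -0.4  0.1]
```

In the tool's units: -0.04 m is -40.

```bash
echo '0,0,-40,0,0,0,0 | 0,0,-40,0,0,0,0 | 0,0,-40,0,0,0,0' > next.json && python3 jog.py next.json|grep eef_pos; python3 snap.py m4;echo '0,0,-40,0,0,0,1 | 0,0,-40,0,0,0,1 | 0,0,-40,0,0,0,1 | 0,0,-40,0,0,0,1 | 0,0,-40,0,0,0,1 | 0,0,-40,0,0,0,1' > next.json && python3 jog.py next.json; python3 snap.py m5
python3 - <<'E'
from h import *
X=np.load("pics/m4.npy");print(X,np.load("pics/m5.npy"))
for n in("side","top"):
    a,b,c0=[cv2.GaussianBlur(cv2.imread(f"pics/{m}_{n}.png"),(3,3),0).max(2).astype(int) for m in("m4","m5","m3")]
    d=abs(a-b);ys,xs=np.nonzero(d>25);print(n,len(ys),xs.min() if len(xs) else 0,xs.max() if len(xs) else 0,ys.min() if len(xs) else 0,ys.max() if len(xs) else 0, "tip",proj(n,X))
    if not len(ys):continue
    for r in range(max(0,ys.min()-1),min(400,ys.max()+2)): print(r,"".join("#" if d[r,k]>25 else "." for k in range(max(xs.min()-1,xs.max()-110),xs.max()+2)))
E
```

```text
eef_pos: [0.4229, 0.1, 0.032]
time_s: 9.07
eef_pos: [0.4227, 0.1, 0.0717]
eef_rot: [-0.0, -0.084, 0.996, 0.0]
wrist_force: [0.8, -0.5, -0.2]
opening: 1.002
grasp_force: 0.0
[0.4222001  0.10001631 0.03137719] [0.42289713 0.09998613 0.07196748]
side 11938 53 269 0 218 tip [263.08090614 175.91823667]
0 ................................................................................................................
1 ................................................................................................................
2 ................................................................................................................
3 ................................................................................................................
4 ................................................................................................................
5 ................................................................................................................
6 .............................................................................................................
[... 28230 characters left out ...]
94 ##########################################.................###..........##......................................
395 ##########################################.................###..........##......................................
396 ##########################################.................###..........##..........................##..........
397 ##########################################................####..........##..........................###.........
398 ##########################################................####..........#...........................###.........
399 ##########################################................####..........#...........................###.........
```

```bash
echo '0,0,0,0,0,0,0 | 0,0,0,0,0,0,0 | 0,0,0,0,0,0,0 | 0,0,0,0,0,0,0 | 0,0,0,0,0,0,0' > next.json && python3 jog.py next.json|grep -E "eef_pos|opening"; python3 snap.py m6
python3 - <<'E'
from h import *
X=np.load("pics/m6.npy")
for n in("side","top"):
    a,b=[cv2.GaussianBlur(cv2.imread(f"pics/{m}_{n}.png"),(3,3),0).max(2).astype(int) for m in("m5","m6")]
    c=proj(n,X).round().astype(int);print(n,c)
    d=abs(a-b)
    for r in range(c[1]-32,c[1]+16): print(r,"".join("+" if (r,k)==(c[1],c[0]) else "#" if d[r,k]>25 else "." for k in range(c[0]-35,c[0]+40)))
E
```

```text
eef_pos: [0.423, 0.1, 0.0722]
opening: -0.001
side [261 169]
137 ...........................................................................
138 ...........................................................................
139 ...........................................................................
140 ...........................................................................
141 ...........................................................................
142 ...........................................................................
143 ...........................................................................
144 ...........................................................................
145 ...........................................................................
146 ...........................................................................
147 ...........................................................................
148 ...........................................................................
149 ...........................................................................
[... 5954 characters left out ...]
..............................#####......#######...####.....
278 ............................................#####........#############.....
279 ............................................####..#.......############.....
280 .............................................##................########....
281 .................................................................######....
282 .................................................................######....
283 .................................................................######....
284 .................................................................######....
285 ..................................................................#####....
```

```bash
python3 - <<'E'
from h import *
X=np.load("pics/m6.npy");ey=np.array([-np.sin(YAW),np.cos(YAW),0])
for t,s in(((289.5,268),(263,183)),((288.5,268),(264,182)),((290,268),(264,184))):
    r=least_squares(lambda P_:np.r_[proj("top",P_)-t,proj("side",P_)-s],[.4,.2,.1]);print("near tip",r.x.round(4),(r.x-X).round(4),r.fun.round(1))
print("pred",-.057*ey+[0,0,.013])
E
```

```text
near tip [0.4327 0.027  0.166 ] [ 0.0097 -0.073   0.0938] [-0.1 -0.4 -0.4  0.1]
near tip [0.4337 0.0292 0.1647] [ 0.0107 -0.0708  0.0925] [-0.2 -0.9 -1.   0.3]
near tip [0.4331 0.0266 0.1604] [ 0.0101 -0.0734  0.0882] [-0.1 -0.8 -0.8  0.2]
pred [ 0.00958721 -0.05618795  0.013     ]
```

```bash
echo '0,0,50,0,0,0,0 | 0,0,85,0,0,0,0 | 0,0,98,0,0,0,0 | 0,0,98,0,0,0,0' > next.json && python3 jog.py next.json|grep -E "eef_pos|wrist"
chk(){ tee /tmp/o | grep -E "eef_pos|wrist" | tr '\n' ' '; echo; python3 -c "
import re;F=eval(re.search(r'wrist_force: (.*)',open('/tmp/o').read()).group(1));raise SystemExit(sum(f*f for f in F)>25)"; }
echo '0,0,4,0,0,0,0' > next.json && python3 jog.py next.json|chk && echo '0,0,4,0,0,0,0' > next.json && python3 jog.py next.json|chk && echo '0,0,4,0,0,0,0' > next.json && python3 jog.py next.json|chk && echo '0,0,4,0,0,0,0' > next.json && python3 jog.py next.json|chk && echo '0,0,4,0,0,0,0' > next.json && python3 jog.py next.json|chk && echo '0,0,4,0,0,0,0' > next.json && python3 jog.py next.json|chk && echo '0,0,4,0,0,0,0' > next.json && python3 jog.py next.json|chk
```

```text
eef_pos: [0.4227, 0.1, -0.0261]
wrist_force: [-0.5, 0.1, -0.0]
eef_pos: [0.4247, 0.1, -0.0285] wrist_force: [-0.5, 0.4, -0.0] 
eef_pos: [0.4245, 0.1, -0.0324] wrist_force: [-19.7, -1.4, 65.0]
```

The fingers touched the bench at a reported z of about −0.031, so the tips really stand about 30 mm above the reported height. That explains the miss: they closed just above the bar. I'll lift, go back over the handle and descend 32 mm deeper.

In the tool's units: 0.08 m is 80, -0.17 m is -170.

```bash
echo '0,0,-30,0,0,0,0.3 | 0,0,-90,0,0,0,1 | 0,0,-140,0,0,0,1 | -6,30,-170,0,0,0,1 | -17,80,-170,0,0,0,1 | -17,80,-170,0,0,0,1 | -17,80,-170,0,0,0,1' > next.json && python3 jog.py next.json
python3 -c "
from h import *
print(rel(handle(0)-[0,0,.034]),ctrl.get_obs()['torque'])"
```

```text
time_s: 11.52
eef_pos: [0.4261, 0.1816, 0.1363]
eef_rot: [0.0, -0.085, 0.996, -0.0]
wrist_force: [-0.3, 0.8, -0.1]
opening: 0.999
grasp_force: 0.0
(array([-0.0022, -0.0004,  0.0994]), array([-0.   ,  0.   ,  0.001])) [-0.03404735  0.0176815   0.00926754]
```

In the tool's units: 0.099 m is 99, 0.09 m is 90.

```bash
echo '-2,0,40,0,0,0,1 | -2,0,75,0,0,0,1 | -2,0,90,0,0,0,1 | -2,0,99,0,0,0,1 | -2,0,99,0,0,0,1' > next.json && python3 jog.py next.json | tee /tmp/o; grep -q "" /tmp/o; echo '0,0,0,0,0,0,0.5 | 0,0,0,0,0,0,0.3 | 0,0,0,0,0,0,0.2 | 0,0,0,0,0,0,0 | 0,0,0,0,0,0,0' > next.json && python3 jog.py next.json
```

```text
time_s: 12.15
eef_pos: [0.4286, 0.1817, 0.0374]
eef_rot: [0.0, -0.084, 0.996, -0.0]
wrist_force: [0.6, 0.4, 0.0]
opening: 1.003
grasp_force: 0.0
time_s: 12.78
eef_pos: [0.4292, 0.1812, 0.0386]
eef_rot: [0.001, -0.085, 0.996, -0.001]
wrist_force: [-3.5, -6.0, 10.9]
opening: 0.473
grasp_force: 59.0
```

Gripped: opening 0.47 (about 40 mm) with 59 N. Now I follow the arc.

In the tool's units: -0.0455 m is -45.5, -0.031 m is -31.

```bash
echo '-5,0,-16,0,0,0,0 | -11,0,-31,0,0,0,0 | -19,0,-45.5,0,0,0,0 | -28,0,-59,0,0,0,0 | -28,0,-59,0,0,0,0' > next.json && python3 jog.py next.json
```

```text
time_s: 13.4
eef_pos: [0.4574, 0.1858, 0.0974]
eef_rot: [0.001, -0.084, 0.996, -0.001]
wrist_force: [2.9, -5.2, -2.5]
opening: 0.466
grasp_force: 61.5
```

In the tool's units: -0.079 m is -79, -0.049 m is -49.

```bash
echo '-11,0,-13,0,0,0,0 | -22,0,-24,0,0,0,0 | -35,0,-34.5,0,0,0,0 | -49,0,-43.5,0,0,0,0 | -63.5,0,-51,0,0,0,0 | -79,0,-57,0,0,0,0 | -95,0,-61.5,0,0,0,0 | -111,0,-64.5,0,0,0,0 | -124,0,-65.5,0,0,0,0 | -124,0,-65.5,0,0,0,0' > next.json && python3 jog.py next.json
```

```text
time_s: 14.65
eef_pos: [0.5792, 0.2078, 0.162]
eef_rot: [0.001, -0.084, 0.996, 0.0]
wrist_force: [1.3, -0.2, 0.3]
opening: -0.003
grasp_force: 0.8
```

```bash
echo '0,0,-50,0,0,0,0 | 0,0,-100,0,0,0,0 | 0,0,-100,0,0,0,0' > next.json && python3 jog.py next.json; python3 snap.py r0
python3 - <<'E'
from h import *
for n in("side","top"):
    a=cv2.imread(f"pics/r0_{n}.png");o=cv2.imread(f"pics/{n}0.png")
    for ang in(0,.2,.4,.6,.8,1,1.2,1.31):
        c=proj(n,handle(ang)).round().astype(int);p=lambda m:m[c[1]-1:c[1]+2,c[0]-1:c[0]+2].reshape(-1,3).mean(0).round()
        print(n,ang,c,p(o),p(a))
E
```

```text
time_s: 15.02
eef_pos: [0.5801, 0.2082, 0.2671]
eef_rot: [0.004, -0.085, 0.996, 0.0]
wrist_force: [0.2, 0.0, -0.6]
opening: 0.001
grasp_force: 0.0
side 0 [258 135] [101. 119. 127.] [51. 60. 65.]
side 0.2 [261 127] [74. 86. 94.] [51. 59. 65.]
side 0.4 [266 119] [34. 57. 75.] [41. 69. 89.]
side 0.6 [274 110] [ 51.  85. 118.] [ 83. 137. 171.]
side 0.8 [285 102] [ 60. 100. 139.] [ 47.  79. 103.]
side 1 [298  94] [ 66. 109. 152.] [17. 34. 49.]
side 1.2 [312  88] [ 72. 117. 157.] [28. 53. 90.]
side 1.31 [320  85] [ 74. 122. 164.] [102. 120. 128.]
top 0 [220 269] [120. 138. 145.] [63. 73. 80.]
top 0.2 [216 265] [103. 119. 125.] [62. 71. 78.]
top 0.4 [210 257] [37. 55. 72.] [ 55.  83. 100.]
top 0.6 [205 246] [ 68. 105. 138.] [ 54.  83. 101.]
top 0.8 [200 232] [ 71. 110. 148.] [ 79. 121. 147.]
top 1 [195 216] [ 81. 125. 168.] [ 99. 115. 125.]
top 1.2 [191 199] [ 88. 136. 175.] [32. 50. 75.]
top 1.31 [189 190] [ 86. 134. 173.] [128. 147. 154.]
```

The steel colour now appears at the raised position (1.31) in both views and is gone from the shut position, so the shutter is open. I'll check that the narrow box is unchanged and everything is still, then hand in.

In the tool's units: -0.03 m is -30.

```bash
echo '0,0,-30,0,0,0,0 | 0,0,-30,0,0,0,0 | 0,0,-30,0,0,0,0 | 0,0,-30,0,0,0,0' > next.json && python3 jog.py next.json
python3 - <<'E'
from h import *
t=ctrl.camera("top").astype(int);s=ctrl.camera("side").astype(int)
print("narrow diff",abs(t[235:265,375:430]-cv2.imread("pics/top0.png")[235:265,375:430]).mean(),abs(s[260:350,280:400]-cv2.imread("pics/side0.png")[260:350,280:400]).mean())
print(s[84:87,319:322].reshape(-1,3).mean(0),t[189:192,188:191].reshape(-1,3).mean(0))
print(ctrl.hand_in())
E
```

```text
time_s: 15.62
eef_pos: [0.5772, 0.2075, 0.2897]
eef_rot: [-0.002, -0.085, 0.996, -0.0]
wrist_force: [0.7, -0.3, -0.6]
opening: 0.004
grasp_force: 0.0
narrow diff 9.32121212121212 5.154259259259259
[102.         119.11111111 127.11111111] [125.         143.77777778 150.77777778]
the job is handed in; nothing more can be done
None
```

I handed the job in at about 16 s with the wide shutter fully raised and released, the narrow box still shut in the pictures, and the gripper clear. The hand-in printed no verdict. The first grasp closed just above the handle because the fingertips stood about 30 mm higher than reported. I found that by touching the bench, which read about 65 N at the wrist. The second grasp slipped off partway up, but the camera pictures show the handle at its raised position.

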